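# Hang the loaded knife carrier on the rail and slide it to the stop

### The job

Take the steel carrier that is loaded with knife handles and hook it over the bare middle stretch of the rail, at least a hand's width (80 mm) clear of the square stop block. Then slide it along the rail, without lifting it off again, until it rests gently against the square stop block (the round collar is not the stop), and let go so that it hangs freely there. Leave the empty carrier standing where it is.

Things in the scene. Friction and masses are not known exactly. Their poses are not given: they have to be found in the camera images.
- loaded_carrier: Bare steel carrier with five upright black knife handles in its tray, 0.4 to 0.8 kg, standing on the bench. Origin: centre of the tray's underside, z up, y along the rail when hung. Tray 60 (x) by 100 (y) mm, rim 24 mm high; handles reach 79 mm up. A stem 50 mm wide, 5 mm thick, at x = -27 mm (robot's side) rises to a roof-shaped hook that opens to +x. Hangs upright.
- loaded_carrier_tab (a point): Grip point on the upright tab on the hook's ridge, 202 mm above the carrier's underside, over its centre of mass; axes as the carrier. Tab 10 mm thick in x, 40 mm wide in y, top 20 mm above this point, ridge 27 mm below it; pinch it from above, fingers closing along the carrier's x.
- loaded_carrier_seat (a point): Point in the loaded carrier's hook where the rail's axis lies when hung: 160 mm above the underside, 42 mm below the tab point; axes as the carrier. Hook 50 mm wide (y), 54 deep (x): two plates sloping 35 degrees down from a ridge, self-centring. Its lip at x = +25 mm ends 18 mm below this point: the rail enters under the lip, above the handles, then the carrier is lowered.
- empty_carrier: The same steel carrier without handles, also upright on the bench 0.22 m or more from the loaded one; 222 mm tall. Origin at the centre of its tray's underside. Not to be moved
- rail_mid (a point): Midpoint of the axis of a fixed horizontal steel rail, 16 mm in diameter, 210 mm above the bench. Site y runs along the rail, point x square to it, level, away from the robot. Posts (22 by 14 mm) under it 205 mm either side; wooden foot 60 mm deep, 20 mm high. The hook goes on from the robot's side, moving along point +x.
- stop_block: The stop: square dark steel block with a small brass screw on top, fixed on the rail. 40 x 24 x 40 mm (24 along the rail), rigid. Origin at its centre on the rail's axis, axes as the rail; 110 to 170 mm from the rail's midpoint, at either end. With the hook against its face towards the midpoint, the carrier's seat point is 37 mm from this origin.
- round_collar: Plain round dark steel collar fixed on the other end of the rail, 36 mm in diameter and 10 mm long, origin at its centre. Not the stop
Not all that is in view belongs to the job. Leave any blue or orange look-alike of the loaded_carrier alone.

How it is judged:
On the way:
1. the loaded carrier hangs on the bare rail, its hook at least 60 mm clear of the stop block (z of loaded_carrier_seat in the frame of rail_mid between -0.006 and 0.006 m and x of loaded_carrier_seat in the frame of rail_mid between -0.008 and 0.008 m and horizontal distance between loaded_carrier_seat and rail_mid below 0.14 m and horizontal distance between loaded_carrier_seat and stop_block above 0.097 m), for 0.2 s.
At the end, for the whole second after the job is handed in: The loaded carrier hangs on the rail, upright within 0.15 rad, at rest, seat point within 6 mm in height and 8 mm across of the rail's axis, its hook within 4 mm of the stop block's face on the side of the rail's midpoint; the empty carrier still stands within 20 mm of its start (z of loaded_carrier_seat in the frame of rail_mid between -0.006 and 0.006 m and x of loaded_carrier_seat in the frame of rail_mid between -0.008 and 0.008 m and horizontal distance between loaded_carrier_seat and rail_mid below 0.14 m and horizontal distance between loaded_carrier_seat and stop_block below 0.041 m and angle between loaded_carrier's own z axis and vertical below 0.15 rad and linear speed of loaded_carrier below 0.02 m/s and distance of empty_carrier from where it was at the start of the episode below 0.02 m and angle between empty_carrier's own z axis and vertical below 0.1 rad); the robot touches nothing.
It fails at once if the carrier is pushed against the stop block with more than 30 N (contact force between loaded_carrier and stop_block above 30 N).
It fails at once if the carrier is lifted off, or put on, the rail with its hook less than 48 mm from the stop block (horizontal distance between loaded_carrier_seat and stop_block below 0.085 m and x of loaded_carrier_seat in the frame of rail_mid between -0.02 and 0.02 m and z of loaded_carrier_seat in the frame of rail_mid above 0.012 m).
It fails at once if the empty carrier is moved by more than 20 mm or tipped over (distance of empty_carrier from where it was at the start of the episode above 0.02 m or angle between empty_carrier's own z axis and vertical above 0.3 rad).
It also fails if it takes over 54 s, if anything falls off the work surface, if the arm or the gripper's body presses on something with over 40 N, if the wrist force passes 120 N, or if a joint passes its speed limit or range.

### The arm

A 6-joint arm with a two-finger parallel gripper is mounted at the origin on the work surface. World frame = base frame: x ahead of the robot, y to its left, z up, the work surface at z = 0. Lengths are in m, angles in rad, forces in N, time in s.
With the tool pointing down it reaches from about 0.35 to 0.8 m from the base axis. Payload 7.3 kg.
Tool frame: the origin (TCP) lies midway between the tips of the shut fingers; the grasp point (between the pads) lies 19 mm behind it; z points along the fingers, y is the direction in which the jaws open and shut (so a half turn about z gives the same grasp; the last joint's range is limited). The gripper opens to 85 mm and grips with 20 to 120 N. Pads are 22 mm wide; open, the fingers measure 114 mm over their backs; the gripper's body (76 mm by 85 mm) begins 54 mm behind the grasp point. The pads swing forward as they close: fully open they stand 13 mm farther back than shut.
Start: joints at [-1.382, 0.342, 1.524, -0, 1.275, -0.146], TCP at [0.173, -0.496, 0.231] pointing down, gripper open.
Joint ranges: [-2.53, 2.53], [-0.77, 2.02], [0.04, 2.7], [-1, 4.14], [0.28, 2.66], [-3.11, 3.11]. Speed limits (rad/s): [2.57, 2.57, 3.14, 3.14, 3.14, 3.14].

### API

Orientations are given as a unit quaternion [x, y, z, w].
In Python, from bench import get_state, snapshot, finish_job gives the robot as it stands.
- The arm moves only by the tool arm_command, never from a script. Its argument "commands" is a list of rows, each an object with "grip": the gripper command: -1 is shut, 1 is fully open, values between are in proportion; "translation": the shift along the tool's x, y, z in mm, a list of three; "twist": the turn, a rotation vector about the tool's x, y, z in rad, a list of three. In form: [{"grip": grip, "translation": [tx, ty, tz], "twist": [wx, wy, wz]}, ...]. A call has 1 to 12 rows; each row shifts and turns the commanded pose from where the row before left it, along the tool's axes as they then stand; what a row does not reach is not made up. A row lasts 1/10 s, in which the tool goes at most 50 mm and 8.59 degrees, less where a joint would pass 70% of its speed; a pose out of reach is approached as far as the arm can. A call is refused whole if a number of a shift passes 50 or a number of a turn 0.15, either way. A call with a gripper value outside its range is refused whole. The fingers move at their own pace and stop on an object; the grip force is fixed at half the most. Time passes only in rows, so rows that do not move let the fingers close. It gives the time, the measured TCP pose, the force and the opening at its end, in the units of the state.
- get_state(): the state, without advancing time (a new reading comes with each control period).
- snapshot(name): name is "scene" or "side" or "wrist"; returns a dict with "frame" (384x512x3 uint8, red, green, blue), "range_z" (384x512 float32, m along the optical axis (not along the pixel's ray), 0 where there is no reading), "fx", "fy", "cx", "cy" (pixels), "pose" (4x4, takes a point from camera to world coordinates); the wrist camera has in their place "T_tool_cam" (4x4, takes a point from camera to tool coordinates, whose origin is the TCP and whose axes are the flange's). Camera axes: x right, y up, looking along -z (the intrinsics and any distortion apply to the point x, -y, -z); pixel columns grow to the right and rows downward; lengths in m; the calibration is good to about 2 mm. A picture is of the moment at which its call begins: read the wrist's pose just before it.
- finish_job(): hands the job in, once; it reports no verdict.
The state is a dict: "clock": time; "q": joint angles; "joint_velocities": joint speeds; "joint_torque": joint torques, N m; "tool_pos": TCP position; "orientation": TCP orientation; "contact_force": force on the tool from outside, world axes, zero at the start; "wrist_torque": the same for the moment, N m; "grip_width": finger opening in m.
Only numpy, scipy, OpenCV 4.12 (cv2) and the standard library are available. Lean on these libraries where they do the work, as an engineer would, in place of code of your own. Each camera call takes 0.05 s, during which the arm holds its last target. There are 200 camera calls.

## Working session

There is one attempt and no reset: what is moved stays moved. The work goes in short steps, Python scripts to look and compute and a tool call to move; the robot and the scene stay as the last step left them, time stands still between calls to the robot, and variables do not carry over. Pictures are saved under pics/ and viewed, about 8 in all and at most 12, crops included, and the job is handed in when it is done.

Besides the shell and the picture viewer there is one more tool, called as name(argument=value, ...) on one line, values as JSON. arm_command: Moves the arm, as the interface text tells. Its arguments: {"type":"object","properties":{"commands":{"type":"array"}},"required":["commands"]}

```bash
mkdir -p pics && cat > h.py <<'E'
import numpy as np, cv2, pickle
from bench import get_state, snapshot
from scipy.spatial.transform import Rotation as R
def snap(n):
    s=get_state(); d=snapshot(n)
    if n=='wrist':
        T=np.eye(4);T[:3,:3]=R.from_quat(s['orientation']).as_matrix();T[:3,3]=s['tool_pos']
        d['pose']=T@np.array(d['T_tool_cam'])
    pickle.dump(d,open(f'{n}.pkl','wb')); return d
def load(n): return pickle.load(open(f'{n}.pkl','rb'))
def cloud(d):
    z=d['range_z']; v,u=np.mgrid[:z.shape[0],:z.shape[1]]
    P=np.stack([(u-d['cx'])/d['fx']*z,-(v-d['cy'])/d['fy']*z,-z],-1)
    W=P@np.array(d['pose'])[:3,:3].T+np.array(d['pose'])[:3,3]
    W[z==0]=np.nan; return W
E
python3 - <<'E'
from h import *
a=snap('scene');b=snap('side')
print(get_state()); print([k for k in a]); print(a['pose'],b['pose'])
im=np.hstack([a['frame'],b['frame']])
cv2.imwrite('pics/1.png',cv2.resize(a['frame'][:,:,::-1],(800,600)))
cv2.imwrite('pics/2.png',cv2.resize(b['frame'][:,:,::-1],(800,600)))
E
```

```text
{'clock': 0.1, 'q': array([-1.38200000e+00,  3.42642134e-01,  1.52493426e+00, -5.98041779e-06,
        1.27538420e+00, -1.46027399e-01]), 'joint_velocities': array([-4.80278508e-05, -1.86773338e-03, -2.09190724e-03, -1.17208650e-03,
        1.29429074e-03, -2.09789578e-03]), 'joint_torque': array([ 1.41113935e-03, -4.34449875e+01, -2.46491539e+01, -1.68101878e-04,
        4.63574732e-03,  1.48074832e-06]), 'tool_pos': array([ 0.17245412, -0.49548787,  0.23069666]), 'orientation': array([ 9.86018957e-01,  1.66631776e-01, -1.74846243e-05, -6.83751469e-04]), 'contact_force': array([ 0.73291308, -0.56306864, -0.46927257]), 'wrist_torque': array([0.03039625, 0.05624598, 0.01123586]), 'grip_width': 0.08539950648343783}
['frame', 'range_z', 'fx', 'fy', 'cx', 'cy', 'pose']
[[-0.72339948 -0.49841382  0.47778328  1.02908431]
 [ 0.69037401 -0.53096281  0.49138806  0.48667862]
 [ 0.00877055  0.68531902  0.72819016  1.00436361]
 [ 0.          0.          0.          1.        ]] [[-0.88154312  0.36295405 -0.30190409  0.09152538]
 [-0.47188692 -0.69678959  0.54019164  0.61111378]
 [-0.01429888  0.61866681  0.78552334  1.15924899]
 [ 0.          0.          0.          1.        ]]
```

View pics/1.png

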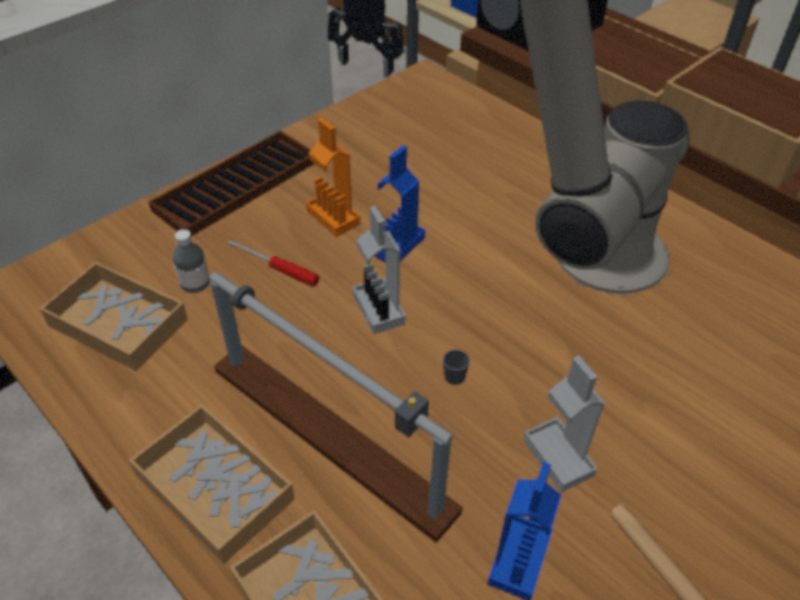

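View pics/2.png

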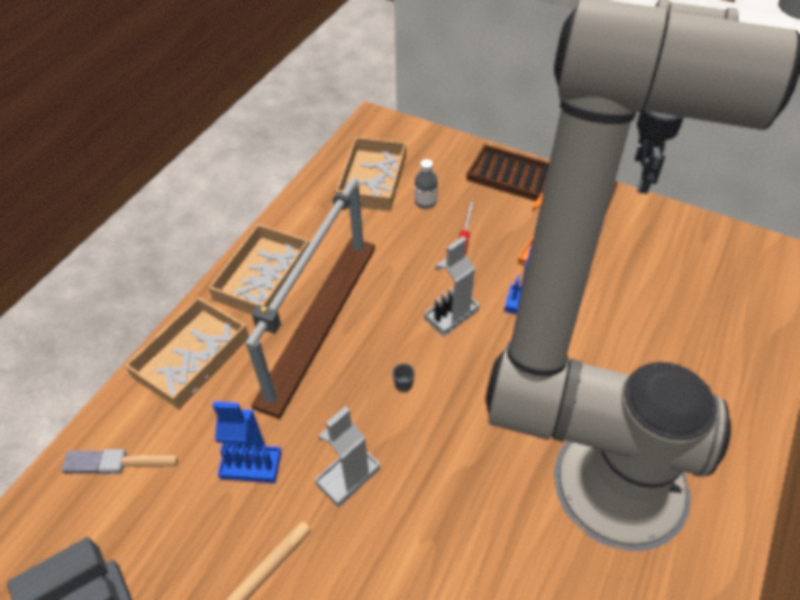

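Scene picture (800x600): the candidates are:
- Grey with black handles at (380,270): this is the loaded carrier.
- Grey and empty at (570,430).
- Blue at (405,205), orange at (335,180), and blue lying over at (525,540).

The square block with the brass screw is at (412,413), and the round collar is at (241,298). I choose the grey carrier with handles.

```bash
python3 - <<'E'
from h import *
def rep(n,c):
  print(n,len(c),c.mean(0).round(4),'min',c.min(0).round(4),'max',c.max(0).round(4))
for n in('scene','side'):
    d=load(n);W=cloud(d);f=d['frame'].astype(int)
    sat=f.max(-1)-f.min(-1); grey=(sat<35)&np.isfinite(W[...,2])
    Z=np.nan_to_num(W[...,2],nan=-1)
    def box(x0,y0,x1,y1):
        m=np.zeros(Z.shape,bool); m[int(y0/1.5625):int(y1/1.5625),int(x0/1.5625):int(x1/1.5625)]=1; return m
    bx=dict(scene=dict(load=(350,200,410,335),empty=(520,350,605,490),stop=(395,390,430,437),rail=(205,270,455,440),coll=(230,285,256,312)),
            side=dict(load=(420,235,482,335),empty=(312,405,382,505),stop=(255,302,280,332),rail=(245,180,362,345),coll=(333,186,352,210)))[n]
    for k in('load','empty'):
        m=box(*bx[k])&grey
        for lo,hi in((.19,.23),(.155,.19),(.03,.15),(.002,.028)):
            P=W[m&(Z>lo)&(Z<hi)]
            if len(P)>5:
                rep(f'{n} {k} {lo}',P)
                if lo==.19:
                    r=cv2.minAreaRect((P[:,:2]*1000).astype(np.float32));print(r)
    P=W[box(*bx['rail'])&grey&(Z>.205)&(Z<.222)]
    l=cv2.fitLine(P[:,:2].astype(np.float32),cv2.DIST_HUBER,0,.001,.001).ravel()
    t=(P[:,:2]-l[2:])@l[:2]; print('rail',l, P[:,2].max(), t.min(),t.max(), l[2:]+l[:2]*(t.min()+t.max())/2)
    # along-rail coordinate of protrusions
    al=(W[...,:2]-l[2:])@l[:2]-(t.min()+t.max())/2
    pe=abs((W[...,:2]-l[2:])@np.array([-l[1],l[0]]))
    Q=grey&(Z>.15)&(pe<.03)&(abs(al)<.24)
    for lo in np.arange(-.22,.22,.01):
        q=Q&(al>=lo)&(al<lo+.01)
        if q.any(): print(f'{lo:.2f}:{Z[q].max():.3f}/{q.sum()}',end=' ')
    print()
d=load('scene');c=d['frame'][115:225,205:290]
cv2.imwrite('pics/3.png',cv2.resize(c[:,:,::-1],None,fx=5,fy=5,interpolation=3))
E
```

```text
scene load 0.19 126 [ 0.4267 -0.1876  0.2113] min [ 0.4143 -0.21    0.1903] max [ 0.4347 -0.171   0.2254]
((424.006591796875, -191.2615509033203), (41.01344299316406, 11.421839714050293), 70.69063568115234)
scene load 0.155 283 [ 0.4287 -0.1902  0.1664] min [ 0.39   -0.2233  0.1551] max [ 0.4553 -0.1588  0.1898]
scene load 0.03 595 [ 0.4131 -0.1881  0.074 ] min [ 0.2701 -0.305   0.0303] max [ 0.4547 -0.153   0.1496]
scene load 0.002 499 [ 0.4268 -0.1879  0.0152] min [ 0.2438 -0.4085  0.002 ] max [ 0.4683 -0.1349  0.0279]
scene empty 0.19 249 [0.4345 0.215  0.2103] min [0.4211 0.1932 0.1901] max [0.5959 0.2718 0.2242]
((502.17926025390625, 246.90997314453125), (190.88528442382812, 34.321617126464844), 25.080007553100586)
scene empty 0.155 442 [0.4395 0.2132 0.1669] min [0.4034 0.1813 0.155 ] max [0.4611 0.2438 0.1897]
scene empty 0.03 439 [0.4122 0.2264 0.0839] min [0.3988 0.1833 0.03  ] max [0.4629 0.2451 0.15  ]
scene empty 0.002 1129 [0.4298 0.2131 0.0138] min [0.2898 0.1572 0.0022] max [0.4731 0.269  0.028 ]
rail [ 0.11205297 -0.99370223  0.6573107  -0.0376094 ] 0.2219716095004934
[... 1800 characters left out ...]
-0.1973603196426897 0.231441394942162 [ 0.64875843 -0.05087619]
-0.22:0.221/77 -0.21:0.219/60 -0.20:0.222/19 -0.19:0.219/17 -0.18:0.218/21 -0.17:0.232/106 -0.16:0.235/59 -0.15:0.232/21 -0.14:0.219/11 -0.13:0.218/20 -0.12:0.219/17 -0.11:0.219/18 -0.10:0.220/16 -0.09:0.220/17 -0.08:0.220/15 -0.07:0.219/17 -0.06:0.220/15 -0.05:0.221/16 -0.04:0.219/13 -0.03:0.219/15 -0.02:0.220/17 -0.01:0.217/12 0.00:0.221/14 0.01:0.218/13 0.02:0.220/17 0.03:0.222/13 0.04:0.218/10 0.05:0.218/11 0.06:0.218/14 0.07:0.222/13 0.08:0.221/12 0.09:0.219/11 0.10:0.219/12 0.11:0.218/11 0.12:0.218/11 0.13:0.219/11 0.14:0.231/52 0.15:0.228/15 0.16:0.219/6 0.17:0.218/13 0.18:0.220/13 0.19:0.218/58 0.20:0.218/37 0.21:0.219/6
```

View pics/3.png

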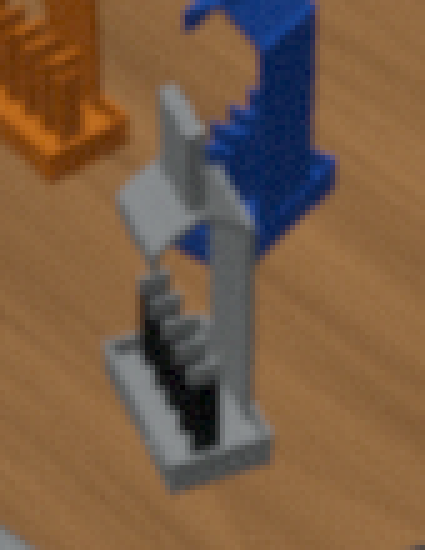

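The crop confirms it: bare steel, black handles, hook opening towards +x. Tab is at about (0.421, -0.191), carrier yaw about -18°. The rail's midpoint is at about (0.654, -0.050), yaw about 6.5°. The stop is at about +0.158 along rail y. I'll raise the arm and go above the tab.

arm_command(commands=[{"grip": 1, "translation": [0, 0, -40], "twist": [0, 0, 0]}, {"grip": 1, "translation": [0, 0, -40], "twist": [0, 0, 0]}, {"grip": 1, "translation": [0, 0, -30], "twist": [0, 0, 0]}, {"grip": 1, "translation": [37, -23, 0], "twist": [0, 0, 0]}, {"grip": 1, "translation": [37, -23, 0], "twist": [0, 0, 0]}, {"grip": 1, "translation": [37, -23, 0], "twist": [0, 0, 0]}, {"grip": 1, "translation": [37, -23, 0], "twist": [0, 0, 0]}, {"grip": 1, "translation": [37, -23, 0], "twist": [0, 0, 0]}, {"grip": 1, "translation": [37, -23, 0], "twist": [0, 0, 0]}, {"grip": 1, "translation": [37, -23, 0], "twist": [0, 0, 0]}, {"grip": 1, "translation": [37, -23, 0], "twist": [0, 0, 0]}, {"grip": 1, "translation": [38, -22, 0], "twist": [0, 0, 0]}])

```text
clock: 1.3
tool_pos: [0.4209, -0.1898, 0.3411]
orientation: [0.986, 0.167, -0.0, -0.0]
contact_force: [-0.2, -0.1, 0.0]
grip_width: 0.0854
```

arm_command(commands=[{"grip": 1, "translation": [0, 0, 0], "twist": [0, 0, -0.13]}, {"grip": 1, "translation": [0, 0, 0], "twist": [0, 0, -0.13]}, {"grip": 1, "translation": [0, 0, 0], "twist": [0, 0, -0.13]}, {"grip": 1, "translation": [0, 0, 0], "twist": [0, 0, -0.13]}, {"grip": 1, "translation": [0, 0, 0], "twist": [0, 0, -0.13]}, {"grip": 1, "translation": [0, 0, 0], "twist": [0, 0, -0.13]}, {"grip": 1, "translation": [0, 0, 0], "twist": [0, 0, -0.13]}, {"grip": 1, "translation": [0, 0, 0], "twist": [0, 0, 0]}, {"grip": 1, "translation": [0, 0, 0], "twist": [0, 0, 0]}])

```text
clock: 2.2
tool_pos: [0.4202, -0.1915, 0.3411]
orientation: [0.814, 0.582, -0.0, -0.0]
contact_force: [0.4, 0.5, -0.2]
grip_width: 0.0858
```

```bash
cat >> h.py <<'E'
def tabrect(W,lo,hi,c,r=.05):
    Z=np.nan_to_num(W[...,2],nan=-1)
    m=(Z>lo)&(Z<hi)&(np.hypot(W[...,0]-c[0],W[...,1]-c[1])<r)
    return W[m],cv2.minAreaRect((W[m][:,:2]*1000).astype(np.float32))
E
python3 - <<'E'
from h import *
d=snap('wrist');s=get_state();W=cloud(d)
print(s['tool_pos'],s['orientation'],s['q'],d['pose'].round(3))
for lo in(.195,.205,.215):
    P,r=tabrect(W,lo,.228,(.421,-.191));print(lo,len(P),P.mean(0),r,P[:,2].max())
cv2.imwrite('pics/4.png',d['frame'][:,:,::-1])
E
```

```text
[ 0.42023737 -0.19150955  0.34111969] [ 8.13380618e-01  5.81731849e-01 -8.38381723e-05 -1.39956615e-04] [-5.93754871e-01  1.57219778e-01  1.47107372e+00 -5.96432801e-05
  1.51361997e+00 -2.64667688e-01] [[ 0.946  0.309  0.095  0.444]
 [-0.323  0.904  0.279 -0.12 ]
 [-0.    -0.294  0.956  0.484]
 [ 0.     0.     0.     1.   ]]
0.195 510 [ 0.42109065 -0.19120677  0.22073219] ((420.064453125, -193.9412384033203), (40.17463302612305, 9.959588050842285), 69.3821792602539) 0.22464659731985215
0.205 489 [ 0.42084063 -0.19188932  0.22165866] ((420.064453125, -193.9412384033203), (40.17463302612305, 9.959588050842285), 69.3821792602539) 0.22464659731985215
0.215 464 [ 0.4205166  -0.19277983  0.22229486] ((420.1178283691406, -193.9654083251953), (40.14463424682617, 9.952715873718262), 69.6590805053711) 0.22464659731985215
```

View pics/4.png

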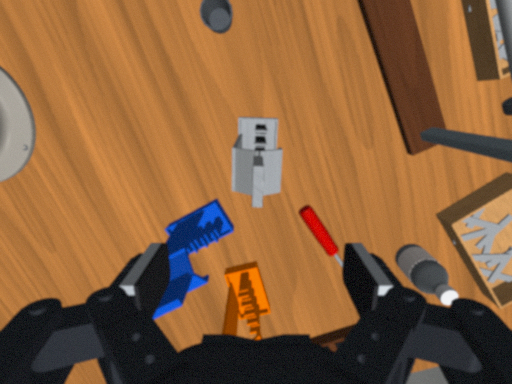

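The wrist picture shows the tab at pixel (258,185), centred at (0.420, -0.194), yaw -20.5°. I'll correct for that and descend with the fingers partly open.

arm_command(commands=[{"grip": 0, "translation": [-2.4, 0.6, 0], "twist": [0, 0, 0.028]}, {"grip": 0, "translation": [0, 0, 25], "twist": [0, 0, 0]}, {"grip": 0, "translation": [0, 0, 25], "twist": [0, 0, 0]}, {"grip": 0, "translation": [0, 0, 25], "twist": [0, 0, 0]}, {"grip": 0, "translation": [0, 0, 25], "twist": [0, 0, 0]}, {"grip": 0, "translation": [0, 0, 20], "twist": [0, 0, 0]}, {"grip": 0, "translation": [0, 0, 20], "twist": [0, 0, 0]}, {"grip": 0, "translation": [0, 0, 15], "twist": [0, 0, 0]}, {"grip": 0, "translation": [0, 0, 0], "twist": [0, 0, 0]}, {"grip": 0, "translation": [0, 0, 0], "twist": [0, 0, 0]}])

```text
clock: 3.25
tool_pos: [0.4202, -0.1942, 0.1866]
orientation: [0.821, 0.571, -0.0, 0.0]
contact_force: [-0.4, -0.5, 0.1]
grip_width: 0.0429
```

arm_command(commands=[{"grip": -1, "translation": [0, 0, 0], "twist": [0, 0, 0]}, {"grip": -1, "translation": [0, 0, 0], "twist": [0, 0, 0]}, {"grip": -1, "translation": [0, 0, 0], "twist": [0, 0, 0]}, {"grip": -1, "translation": [0, 0, 0], "twist": [0, 0, 0]}, {"grip": -1, "translation": [0, 0, 0], "twist": [0, 0, 0]}, {"grip": -1, "translation": [0, 0, 0], "twist": [0, 0, 0]}, {"grip": -1, "translation": [0, 0, 0], "twist": [0, 0, 0]}, {"grip": -1, "translation": [0, 0, 0], "twist": [0, 0, 0]}])

```text
clock: 4.05
tool_pos: [0.4207, -0.1944, 0.1872]
orientation: [0.821, 0.572, 0.0, 0.001]
contact_force: [0.9, -0.5, 6.5]
grip_width: 0.0093
```

Gripped (9.3 mm). Lift, then turn to the rail's yaw.

arm_command(commands=[{"grip": -1, "translation": [0, 0, -5], "twist": [0, 0, 0]}, {"grip": -1, "translation": [0, 0, -10], "twist": [0, 0, 0]}, {"grip": -1, "translation": [0, 0, -15], "twist": [0, 0, 0]}, {"grip": -1, "translation": [0, 0, -20], "twist": [0, 0, 0]}, {"grip": -1, "translation": [0, 0, -20], "twist": [0, 0, 0]}, {"grip": -1, "translation": [0, 0, -15], "twist": [0, 0, 0]}, {"grip": -1, "translation": [0, 0, -10], "twist": [0, 0, 0]}, {"grip": -1, "translation": [0, 0, 0], "twist": [0, 0, 0]}, {"grip": -1, "translation": [0, 0, 0], "twist": [0, 0, 0]}])

```text
clock: 4.95
tool_pos: [0.4197, -0.1938, 0.2806]
orientation: [0.821, 0.572, -0.0, -0.001]
contact_force: [0.1, -0.3, -6.8]
grip_width: 0.0093
```

arm_command(commands=[{"grip": -1, "translation": [0, 0, 0], "twist": [0, 0, -0.04]}, {"grip": -1, "translation": [0, 0, 0], "twist": [0, 0, -0.08]}, {"grip": -1, "translation": [0, 0, 0], "twist": [0, 0, -0.08]}, {"grip": -1, "translation": [0, 0, 0], "twist": [0, 0, -0.08]}, {"grip": -1, "translation": [0, 0, 0], "twist": [0, 0, -0.08]}, {"grip": -1, "translation": [0, 0, 0], "twist": [0, 0, -0.07]}, {"grip": -1, "translation": [0, 0, 0], "twist": [0, 0, -0.04]}, {"grip": -1, "translation": [0, 0, 0], "twist": [0, 0, 0]}, {"grip": -1, "translation": [0, 0, 0], "twist": [0, 0, 0]}])

```text
clock: 5.85
tool_pos: [0.4198, -0.1938, 0.2805]
orientation: [0.665, 0.747, -0.0, -0.001]
contact_force: [-0.9, -0.0, -7.2]
grip_width: 0.009
```

```bash
python3 - <<'E'
from h import *
d=snap('wrist');s=get_state();W=cloud(d)
print(s['tool_pos'],s['orientation'],s['contact_force'],s['wrist_torque'])
m0=np.array([.6537,-.050]);ey=np.array([-.112,.994]);ex=np.array([.994,.112])
Q=W[...,:2]-m0;a=Q@ey;p=Q@ex;Z=np.nan_to_num(W[...,2],nan=-1)
m=(abs(p)<.03)&(Z>.19)&(Z<.24)&(abs(a)<.25)
for lo in np.arange(-.24,.24,.02):
    q=m&(a>=lo)&(a<lo+.02)
    if q.sum()>5: print(f'{lo:.2f} n{q.sum()} p {np.median(p[q]):.4f} [{p[q].min():.4f},{p[q].max():.4f}] zmax {Z[q].max():.4f}')
cv2.imwrite('pics/5.png',d['frame'][:,:,::-1])
E
```

```text
[ 0.41986047 -0.19385026  0.28071342] [ 6.65323167e-01  7.46555225e-01 -1.11615007e-04 -6.05685698e-04] [ 0.80090836  0.31559688 -7.17206551] [-0.04221824 -0.06242291  0.00835832]
```

View pics/5.png

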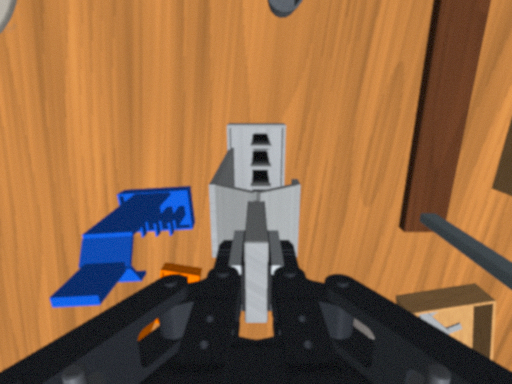

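The carrier is hanging straight in the grip (tab at pixel (256,260)), with the hook opening to the right, towards the rail. I'll move to just short of the rail, by its midpoint, and look at the rail from there.

arm_command(commands=[{"grip": -1, "translation": [5, 7, 0], "twist": [0, 0, 0]}, {"grip": -1, "translation": [11, 15, 0], "twist": [0, 0, 0]}, {"grip": -1, "translation": [15, 20, 0], "twist": [0, 0, 0]}, {"grip": -1, "translation": [18, 24, 0], "twist": [0, 0, 0]}, {"grip": -1, "translation": [18, 24, 0], "twist": [0, 0, 0]}, {"grip": -1, "translation": [18, 24, 0], "twist": [0, 0, 0]}, {"grip": -1, "translation": [15, 20, 0], "twist": [0, 0, 0]}, {"grip": -1, "translation": [11, 15, 0], "twist": [0, 0, 0]}, {"grip": -1, "translation": [6, 9, 0], "twist": [0, 0, 0]}, {"grip": -1, "translation": [0, 0, 0], "twist": [0, 0, 0]}, {"grip": -1, "translation": [0, 0, 0], "twist": [0, 0, 0]}, {"grip": -1, "translation": [0, 0, 0], "twist": [0, 0, 0]}])

```text
clock: 7.1
tool_pos: [0.5629, -0.0602, 0.2813]
orientation: [0.665, 0.747, -0.0, -0.0]
contact_force: [-0.1, -0.2, -6.9]
grip_width: 0.0096
```

```bash
cat > r.py <<'E'
from h import *
d=snap('wrist');s=get_state();W=cloud(d)
print(s['tool_pos'],s['orientation'],s['contact_force'])
m0=np.array([.6537,-.050]);ey=np.array([-.112,.994]);ex=np.array([.994,.112])
t=s['tool_pos'][:2]-m0; print('tcp in rail frame',t@ex,t@ey)
Q=W[...,:2]-m0;a=Q@ey;p=Q@ex;Z=np.nan_to_num(W[...,2],nan=-1)
m=(abs(p)<.03)&(Z>.195)&(Z<.24)&(abs(a)<.25)
for lo in np.arange(-.24,.24,.02):
    q=m&(a>=lo)&(a<lo+.02)
    if q.sum()>5: print(f'{lo:.2f} n{q.sum()} p [{p[q].min():.4f},{p[q].max():.4f}] ptop {p[q&(Z>Z[q].max()-.003)].mean():.4f} zmax {Z[q].max():.4f}')
q=m&(Z>.224)&(a>.1); 
if q.any(): print('stop a',a[q].min(),a[q].max(),'p',p[q].min(),p[q].max())
E
python3 r.py; python3 -c "
from h import *
cv2.imwrite('pics/6.png',load('wrist')['frame'][:,:,::-1])"
```

```text
[ 0.56296202 -0.0602323   0.28142153] [ 6.65360986e-01  7.46521750e-01 -1.84965085e-04  3.74581877e-05] [-0.38960946 -0.312743   -8.00285877]
tcp in rail frame -0.09133956818608448 -8.255039991808794e-06
-0.12 n133 p [-0.0078,0.0071] ptop -0.0002 zmax 0.2195
-0.08 n222 p [-0.0083,0.0074] ptop 0.0001 zmax 0.2196
-0.06 n469 p [-0.0085,0.0075] ptop -0.0006 zmax 0.2197
-0.04 n508 p [-0.0083,0.0070] ptop -0.0007 zmax 0.2199
-0.02 n552 p [-0.0083,0.0074] ptop -0.0006 zmax 0.2201
-0.00 n590 p [-0.0085,0.0070] ptop -0.0006 zmax 0.2201
0.02 n646 p [-0.0085,0.0073] ptop -0.0006 zmax 0.2202
0.04 n712 p [-0.0086,0.0071] ptop -0.0007 zmax 0.2202
0.06 n768 p [-0.0086,0.0073] ptop -0.0007 zmax 0.2204
0.08 n836 p [-0.0086,0.0073] ptop -0.0007 zmax 0.2203
0.10 n923 p [-0.0088,0.0076] ptop -0.0006 zmax 0.2205
0.12 n684 p [-0.0086,0.0068] ptop -0.0009 zmax 0.2200
```

View pics/6.png

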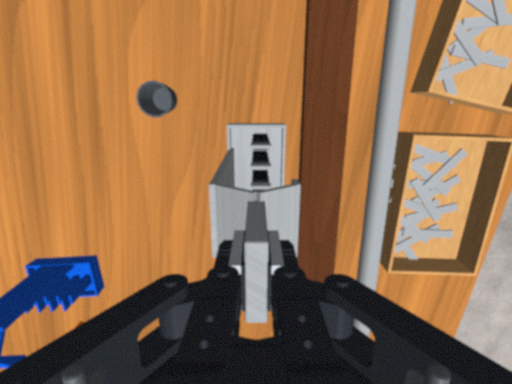

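The rail runs from pixel (400,0) to (368,290) and is parallel to the carrier; its axis is at p ≈ -0.6 mm in my rail frame. I'll move in 91 mm, then lower.

arm_command(commands=[{"grip": -1, "translation": [0, 5, 0], "twist": [0, 0, 0]}, {"grip": -1, "translation": [0, 10, 0], "twist": [0, 0, 0]}, {"grip": -1, "translation": [0, 15, 0], "twist": [0, 0, 0]}, {"grip": -1, "translation": [0, 16, 0], "twist": [0, 0, 0]}, {"grip": -1, "translation": [0, 15, 0], "twist": [0, 0, 0]}, {"grip": -1, "translation": [0, 15, 0], "twist": [0, 0, 0]}, {"grip": -1, "translation": [0, 10, 0], "twist": [0, 0, 0]}, {"grip": -1, "translation": [0, 5, 0], "twist": [0, 0, 0]}, {"grip": -1, "translation": [0, 0, 0], "twist": [0, 0, 0]}, {"grip": -1, "translation": [0, 0, 0], "twist": [0, 0, 0]}, {"grip": -1, "translation": [0, 0, 0], "twist": [0, 0, 0]}])

```text
clock: 8.25
tool_pos: [0.6536, -0.0491, 0.2815]
orientation: [0.665, 0.747, -0.0, 0.0]
contact_force: [-0.5, 1.1, -6.7]
grip_width: 0.0091
```

arm_command(commands=[{"grip": -1, "translation": [0, 0, 8], "twist": [0, 0, 0]}, {"grip": -1, "translation": [0, 0, 10], "twist": [0, 0, 0]}, {"grip": -1, "translation": [0, 0, 10], "twist": [0, 0, 0]}, {"grip": -1, "translation": [0, 0, 6], "twist": [0, 0, 0]}, {"grip": -1, "translation": [0, 0, 4], "twist": [0, 0, 0]}, {"grip": -1, "translation": [0, 0, 2], "twist": [0, 0, 0]}, {"grip": -1, "translation": [0, 0, 0], "twist": [0, 0, 0]}, {"grip": -1, "translation": [0, 0, 0], "twist": [0, 0, 0]}])

```text
clock: 9.05
tool_pos: [0.6541, -0.049, 0.2417]
orientation: [0.665, 0.747, 0.0, 0.0]
contact_force: [-0.1, -0.3, -6.7]
grip_width: 0.009
```

arm_command(commands=[{"grip": -1, "translation": [0, 0, 1], "twist": [0, 0, 0]}, {"grip": -1, "translation": [0, 0, 1], "twist": [0, 0, 0]}, {"grip": -1, "translation": [0, 0, 0], "twist": [0, 0, 0]}])

```text
clock: 9.35
tool_pos: [0.6538, -0.049, 0.2392]
orientation: [0.665, 0.747, -0.0, -0.0]
contact_force: [-0.3, 0.5, -7.1]
grip_width: 0.0093
```

arm_command(commands=[{"grip": -1, "translation": [0, 0, 1], "twist": [0, 0, 0]}, {"grip": -1, "translation": [0, 0, 0.5], "twist": [0, 0, 0]}, {"grip": -1, "translation": [0, 0, 0], "twist": [0, 0, 0]}])

```text
clock: 9.65
tool_pos: [0.6538, -0.049, 0.2376]
orientation: [0.665, 0.747, -0.0, -0.0]
contact_force: [-0.2, -0.0, -7.6]
grip_width: 0.0092
```

arm_command(commands=[{"grip": -1, "translation": [0, 0, 0.5], "twist": [0, 0, 0]}, {"grip": -1, "translation": [0, 0, 0.5], "twist": [0, 0, 0]}, {"grip": -1, "translation": [0, 0, 0], "twist": [0, 0, 0]}])

```text
clock: 9.95
tool_pos: [0.6541, -0.049, 0.2373]
orientation: [0.665, 0.747, 0.0, 0.0]
contact_force: [0.6, 0.5, -3.4]
grip_width: 0.0092
```

The force is falling, so the hook is touching the rail. A little further, then hold and look for the stop from close by.

arm_command(commands=[{"grip": -1, "translation": [0, 0, 0.3], "twist": [0, 0, 0]}, {"grip": -1, "translation": [0, 0, 0], "twist": [0, 0, 0]}, {"grip": -1, "translation": [0, 0, 0], "twist": [0, 0, 0]}, {"grip": -1, "translation": [0, 0, 0], "twist": [0, 0, 0]}])

```text
clock: 10.35
tool_pos: [0.6541, -0.049, 0.2372]
orientation: [0.665, 0.747, 0.0, 0.001]
contact_force: [-0.9, -0.2, 0.9]
grip_width: 0.0087
```

```bash
python3 r.py; python3 - <<'E'
from h import *
cv2.imwrite('pics/7.png',load('wrist')['frame'][:,:,::-1])
# check hang in the two fixed views: stop extents along rail
m0=np.array([.6537,-.050]);ey=np.array([-.112,.994]);ex=np.array([.994,.112])
for n in('scene','side','wrist'):
    d=load(n) ;W=cloud(d);Q=W[...,:2]-m0;a=Q@ey;p=Q@ex;Z=np.nan_to_num(W[...,2],nan=-1)
    q=(Z>.224)&(Z<.235)&(a>.1)&(a<.2)&(abs(p)<.03)
    if q.any(): print(n,q.sum(),np.percentile(a[q],[1,50,99]),np.percentile(p[q],[1,99]))
E
```

```text
[ 0.65411533 -0.04898361  0.23722508] [6.64921575e-01 7.46912889e-01 3.25443313e-04 5.72999883e-04] [-1.03049357  0.80381427  1.29830697]
tcp in rail frame 0.0005266733750426169 0.0009637734376711802
-0.10 n12 p [-0.0078,0.0076] ptop 0.0011 zmax 0.2163
-0.08 n367 p [-0.0078,0.0076] ptop 0.0002 zmax 0.2199
-0.04 n30 p [-0.0286,0.0268] ptop -0.0165 zmax 0.2074
-0.02 n678 p [-0.0291,0.0271] ptop -0.0003 zmax 0.2161
-0.00 n2085 p [-0.0291,0.0269] ptop 0.0001 zmax 0.2220
0.02 n1999 p [-0.0291,0.0268] ptop 0.0005 zmax 0.2400
0.04 n1002 p [-0.0080,0.0076] ptop -0.0000 zmax 0.2200
0.06 n1117 p [-0.0077,0.0079] ptop -0.0001 zmax 0.2205
0.08 n1255 p [-0.0081,0.0079] ptop -0.0001 zmax 0.2199
0.10 n1402 p [-0.0079,0.0077] ptop -0.0002 zmax 0.2200
0.12 n151 p [-0.0077,0.0079] ptop -0.0001 zmax 0.2196
scene 219 [0.14536477 0.15888319 0.16912382] [-0.01683705  0.02202093]
side 115 [0.14414859 0.1585892  0.16851317] [-0.02334089  0.01679579]
```

View pics/7.png

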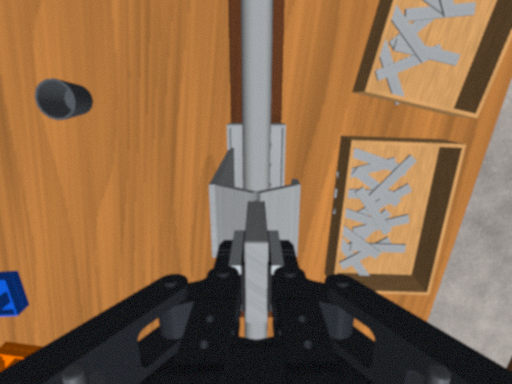

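The hook sits over the rail (ridge at pixel (257,190)), p ≈ 0, and the rail carries the weight. The stop's centre is at about +0.157, so contact should come after about 119 mm. I'll slide 108 mm.

arm_command(commands=[{"grip": -1, "translation": [4, 0, 0], "twist": [0, 0, 0]}, {"grip": -1, "translation": [8, 0, 0], "twist": [0, 0, 0]}, {"grip": -1, "translation": [12, 0, 0], "twist": [0, 0, 0]}, {"grip": -1, "translation": [14, 0, 0], "twist": [0, 0, 0]}, {"grip": -1, "translation": [14, 0, 0], "twist": [0, 0, 0]}, {"grip": -1, "translation": [14, 0, 0], "twist": [0, 0, 0]}, {"grip": -1, "translation": [14, 0, 0], "twist": [0, 0, 0]}, {"grip": -1, "translation": [12, 0, 0], "twist": [0, 0, 0]}, {"grip": -1, "translation": [8, 0, 0], "twist": [0, 0, 0]}, {"grip": -1, "translation": [5, 0, 0], "twist": [0, 0, 0]}, {"grip": -1, "translation": [3, 0, 0], "twist": [0, 0, 0]}, {"grip": -1, "translation": [0, 0, 0], "twist": [0, 0, 0]}])

```text
clock: 11.6
tool_pos: [0.642, 0.0571, 0.2372]
orientation: [0.665, 0.747, -0.0, 0.002]
contact_force: [0.1, -5.6, 1.8]
grip_width: 0.0093
```

```bash
python3 - <<'E'
from h import *
m0=np.array([.6537,-.050]);ey=np.array([-.112,.994]);ex=np.array([.994,.112])
s=get_state();t=s['tool_pos'][:2]-m0;print(t@ex,t@ey,s['contact_force'])
for n in('scene','side','wrist'):
    d=snap(n);W=cloud(d);Q=W[...,:2]-m0;a=Q@ey;p=Q@ex;Z=np.nan_to_num(W[...,2],nan=-1)
    q=(Z>.221)&(Z<.236)&(abs(abs(p)-.0145)<.004)&(a>.12)&(a<.2)
    h=(Z>.20)&(Z<.219)&(abs(abs(p)-.015)<.004)&(a>.05)&(a<.2)
    for k,v in(('stop',q),('hook',h)):
        if v.any(): print(n,k,v.sum(),np.percentile(a[v],[1,50,99]))
d=load('wrist');cv2.imwrite('pics/8.png',d['frame'][:,:,::-1])
E
```

```text
0.00034766267495131385 0.10778963497649419 [ 0.13443764 -5.5998323   1.75786336]
scene stop 85 [0.14603607 0.15799388 0.16856935]
scene hook 160 [0.08366398 0.11870743 0.16893872]
side stop 44 [0.14488257 0.15793172 0.16928706]
side hook 95 [0.08291486 0.11991834 0.19885842]
wrist stop 1481 [0.14453873 0.15717942 0.16799605]
wrist hook 1332 [0.10041961 0.12023669 0.16798392]
```

View pics/8.png

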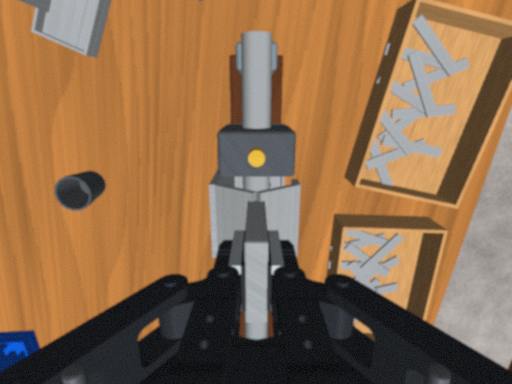

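The block with its brass screw is at pixel (257,158), with a gap of about 11 mm between the hook and its face. The -5.6 N along y is rail friction. I'll creep the rest of the way.

arm_command(commands=[{"grip": -1, "translation": [2.5, 0, 0], "twist": [0, 0, 0]}, {"grip": -1, "translation": [2.5, 0, 0], "twist": [0, 0, 0]}, {"grip": -1, "translation": [2, 0, 0], "twist": [0, 0, 0]}, {"grip": -1, "translation": [1, 0, 0], "twist": [0, 0, 0]}, {"grip": -1, "translation": [0, 0, 0], "twist": [0, 0, 0]}])

```text
clock: 12.25
tool_pos: [0.6412, 0.0645, 0.2372]
orientation: [0.665, 0.747, -0.0, 0.002]
contact_force: [0.7, -7.1, 2.8]
grip_width: 0.0094
```

arm_command(commands=[{"grip": -1, "translation": [0.5, 0, 0], "twist": [0, 0, 0]}, {"grip": -1, "translation": [0.5, 0, 0], "twist": [0, 0, 0]}, {"grip": -1, "translation": [0.5, 0, 0], "twist": [0, 0, 0]}, {"grip": -1, "translation": [0, 0, 0], "twist": [0, 0, 0]}])

```text
clock: 12.65
tool_pos: [0.641, 0.0657, 0.2372]
orientation: [0.665, 0.747, -0.0, 0.002]
contact_force: [-0.2, -8.3, 2.1]
grip_width: 0.0093
```

arm_command(commands=[{"grip": -1, "translation": [0.5, 0, 0], "twist": [0, 0, 0]}, {"grip": -1, "translation": [0.5, 0, 0], "twist": [0, 0, 0]}, {"grip": -1, "translation": [0, 0, 0], "twist": [0, 0, 0]}])

```text
clock: 12.95
tool_pos: [0.6409, 0.0667, 0.2373]
orientation: [0.665, 0.747, -0.0, 0.002]
contact_force: [1.0, -7.7, 2.9]
grip_width: 0.0091
```

arm_command(commands=[{"grip": -1, "translation": [0, 0, -0.3], "twist": [0, 0, 0]}, {"grip": -1, "translation": [0.5, 0, 0], "twist": [0, 0, 0]}, {"grip": -1, "translation": [0.5, 0, 0], "twist": [0, 0, 0]}, {"grip": -1, "translation": [0, 0, 0], "twist": [0, 0, 0]}])

```text
clock: 13.35
tool_pos: [0.6407, 0.068, 0.2372]
orientation: [0.665, 0.747, -0.0, 0.002]
contact_force: [1.5, -6.8, 1.1]
grip_width: 0.0093
```

arm_command(commands=[{"grip": -1, "translation": [0.5, 0, 0], "twist": [0, 0, 0]}, {"grip": -1, "translation": [0.5, 0, 0], "twist": [0, 0, 0]}, {"grip": -1, "translation": [0, 0, 0], "twist": [0, 0, 0]}])

```text
clock: 13.65
tool_pos: [0.6407, 0.0681, 0.2373]
orientation: [0.665, 0.746, -0.001, 0.002]
contact_force: [0.1, -9.3, 1.2]
grip_width: 0.0094
```

The last 1 mm hardly moved the tool, so this is probably contact. I'll measure the gap.

```bash
python3 - <<'E'
from h import *
m0=np.array([.6537,-.050]);ey=np.array([-.112,.994]);ex=np.array([.994,.112])
s=get_state();t=s['tool_pos'][:2]-m0;print(t@ex,t@ey,s['contact_force'])
d=snap('wrist');W=cloud(d);Q=W[...,:2]-m0;a=Q@ey;p=Q@ex;Z=np.nan_to_num(W[...,2],nan=-1)
q=(Z>.226)&(Z<.234)&(abs(p)>.010)&(abs(p)<.019)&(a>.12)&(a<.2)
h=(Z>.19)&(Z<.2165)&(abs(p)>.014)&(abs(p)<.026)&(a>.05)&(a<.2)
for k,v in(('stop',q),('hook',h)): print(k,v.sum(),np.percentile(a[v],[1,50,98,99.5]))
c=d['frame'][100:260,180:330];cv2.imwrite('pics/9.png',cv2.resize(c[:,:,::-1],None,fx=4,fy=4,interpolation=cv2.INTER_CUBIC)[:600])
E
```

```text
0.000323628347925525 0.11884519752090511 [ 0.10477578 -9.30483756  1.23430543]
stop 1537 [0.14450366 0.15686245 0.16784943 0.16808   ]
hook 1883 [0.10214944 0.12588756 0.16796559 0.16804425]
```

View pics/9.png

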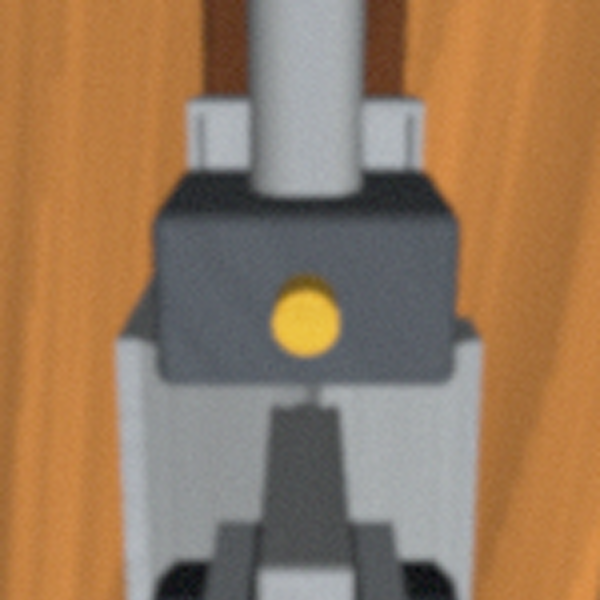

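The hook's edge is covered by the block's front edge, and the computed gap is 0.7 mm or less. One more 0.5 mm nudge to check contact.

arm_command(commands=[{"grip": -1, "translation": [0.5, 0, 0], "twist": [0, 0, 0]}, {"grip": -1, "translation": [0, 0, 0], "twist": [0, 0, 0]}, {"grip": -1, "translation": [0, 0, 0], "twist": [0, 0, 0]}])

```text
clock: 14.0
tool_pos: [0.6407, 0.0681, 0.2373]
orientation: [0.666, 0.746, -0.001, 0.002]
contact_force: [1.4, -10.4, 1.0]
grip_width: 0.0092
```

The tool stayed put and the force rose to 10.4 N, so the hook is against the block. I'll relax the command, open partly and retreat upwards.

arm_command(commands=[{"grip": -1, "translation": [-0.7, 0, 0], "twist": [0, 0, 0]}, {"grip": -0.6, "translation": [0, 0, 0], "twist": [0, 0, 0]}, {"grip": -0.3, "translation": [0, 0, 0], "twist": [0, 0, 0]}, {"grip": 0, "translation": [0, 0, 0], "twist": [0, 0, 0]}, {"grip": 0, "translation": [0, 0, 0], "twist": [0, 0, 0]}, {"grip": 0, "translation": [0, 0, 0], "twist": [0, 0, 0]}, {"grip": 0, "translation": [0, 0, 0], "twist": [0, 0, 0]}, {"grip": 0, "translation": [0, 0, 0], "twist": [0, 0, 0]}])

```text
clock: 14.8
tool_pos: [0.6399, 0.0706, 0.2368]
orientation: [0.665, 0.747, -0.0, 0.0]
contact_force: [0.1, -0.6, -0.0]
grip_width: 0.0428
```

arm_command(commands=[{"grip": 0, "translation": [0, 0, -5], "twist": [0, 0, 0]}, {"grip": 0, "translation": [0, 0, -15], "twist": [0, 0, 0]}, {"grip": 0, "translation": [0, 0, -20], "twist": [0, 0, 0]}, {"grip": 0, "translation": [0, 0, -20], "twist": [0, 0, 0]}, {"grip": 0, "translation": [0, 0, -20], "twist": [0, 0, 0]}, {"grip": 0, "translation": [0, 0, -10], "twist": [0, 0, 0]}, {"grip": 0, "translation": [0, 0, 0], "twist": [0, 0, 0]}, {"grip": 0, "translation": [0, 0, 0], "twist": [0, 0, 0]}, {"grip": 0, "translation": [0, 0, 0], "twist": [0, 0, 0]}, {"grip": 0, "translation": [0, 0, 0], "twist": [0, 0, 0]}])

```text
clock: 15.8
tool_pos: [0.6397, 0.0705, 0.3256]
orientation: [0.665, 0.747, -0.001, -0.001]
contact_force: [0.1, -0.1, 0.2]
grip_width: 0.0424
```

```bash
python3 - <<'E'
from h import *
m0=np.array([.6537,-.050]);ey=np.array([-.112,.994]);ex=np.array([.994,.112])
s=get_state();print(s['clock'],s['contact_force'],s['grip_width'])
c=m0+.119*ey
for k in range(2):
    W=cloud(snap('wrist'));P,r=tabrect(W,.262,.285,c);Q=P[:,:2]-m0
    if len(P): q=np.array(r[0])/1000-m0;print('tab',len(P),'across',q@ex,'along',q@ey,r,P[:,2].max())
W=cloud(snap('side'));P,r=tabrect(W,.19,.23,(.4225,.212),.03);print('empty tab now',r)
W=cloud(snap('scene'));f=load('scene')['frame']
cv2.imwrite('pics/10.png',cv2.resize(f[:,:,::-1],(800,600)))
E
```

```text
15.8 [ 0.08489713 -0.14719642  0.22019662] 0.04244707957177153
tab 774 across -0.001200211010742129 along 0.11914585254516602 ((639.1710815429688, 68.22798156738281), (9.540423393249512, 40.14923858642578), 6.811001300811768) 0.2745223989029275
tab 780 across -0.0010545252197265151 along 0.11927083954467774 ((639.3018188476562, 68.36845397949219), (9.525471687316895, 40.03466796875), 6.654636859893799) 0.27472374253635456
empty tab now ((425.8408508300781, 211.967529296875), (39.61771011352539, 11.717037200927734), 72.89395904541016)
```

View pics/10.png

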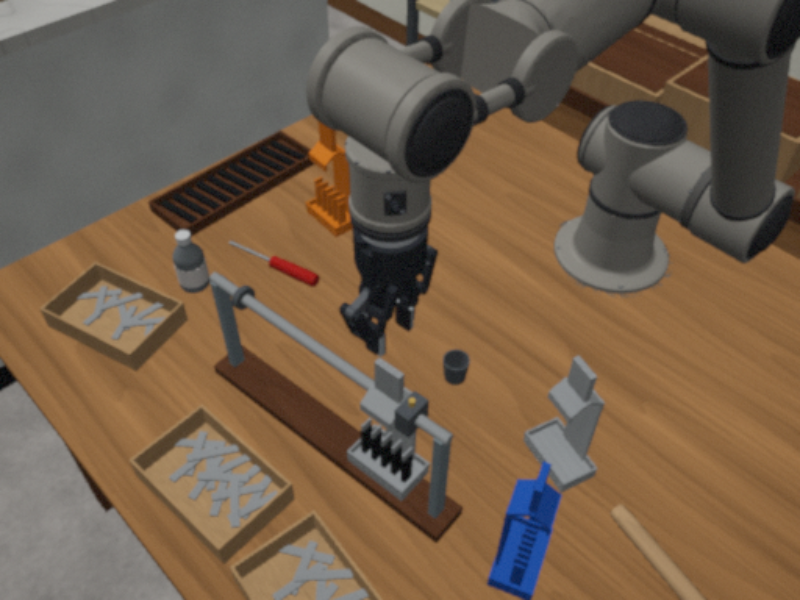

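The carrier hangs upright against the block (pixel (395,430)) with the gripper clear above it. The empty carrier at (570,430) has not moved. Handing in.

```bash
python3 -c "
from bench import finish_job
print(finish_job())"
```

```text
the job is handed in; nothing more can be done
None
```

The loaded carrier now hangs free against the square stop block, and the job is handed in at about 16 s of the 54 s allowed. No verdict was reported.

I hooked it on at the rail's midpoint, about 120 mm clear of the block. I then slid it along without lifting it off, until the tool stopped moving and the force read 10.4 N, most of which was rail friction. After that I let go and raised the gripper clear.

- **Position at the stop:** the seat is about 37.5 mm from the block's origin (37 mm is touching) and about 1 mm off the rail's axis.
- **Height and rest:** the tab's top is at 0.274 m against the 0.272 m expected. Two looks agreed within 0.2 mm, so the carrier is at rest.
- **Uprightness:** I judged it by eye from the scene picture and by the tab's height; I did not measure the angle.
- **Contact:** the force on the tool is zero within noise, so the robot touches nothing.
- **Empty carrier:** it reads within 1 mm of its starting place.

None of the checks failed. The scene and side cameras differed by 5 to 10 mm on the carrier's tab and the rail because each sees only one face. I averaged them to set out and corrected with the wrist camera.

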